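Find the heavier lens barrel by feel and present it over the lamp

ROBOT

A 6-joint arm with a two-finger parallel gripper is mounted at the origin on a cart in front of the work surface, level with it; the furniture and walls round the work are solid. World frame = base frame: x ahead of the robot, y to its left, z up, the work surface at z = 0. Lengths are in m, angles in rad, forces in N, time in s.
With the tool pointing down it reaches from about 0.275 to 0.775 m from the base axis. Payload 14.6 kg.
Tool frame: the origin (TCP) lies midway between the tips of the shut fingers; the grasp point (between the pads) lies 19 mm behind it; z points along the fingers, y is the direction in which the jaws open and shut (so a half turn about z gives the same grasp; the last joint's range is limited). The gripper opens to 85 mm and grips with 20 to 120 N. Pads are 22 mm wide; open, the fingers measure 114 mm over their backs; the gripper's body (76 mm by 85 mm) begins 54 mm behind the grasp point. The pads swing forward as they close: fully open they stand 13 mm farther back than shut.
Start: joints at [1.01, 0.263, -0.048, 1.259, 0, 1.415], TCP at [0.207, 0.482, 0.231] pointing down, gripper open.
Joint ranges: [-2.65, 2.65], [-0.89, 1.7], [-1.18, 1.37], [-2.13, 2.11], [-1.35, 1.29], [-3.14, 3.14]. Speed limits (rad/s): [1.89, 1.89, 2.57, 2.79, 3.14, 3.14].

INTERFACE

Orientations are given as a 3x3 rotation matrix whose columns are the frame's x, y, z axes.
In Python, from rig import bot, optics gives the robot as it stands. The module is installed in compiled form; this text tells all that it offers. Calls block until the motion is done:
- bot.goto(position, orientation): joint-space move of the TCP to a pose.
- bot.move_straight(position, rot=None, vel=0.15, contact_N=None): straight line of the TCP; rot=None keeps the orientation; vel is the mean speed in m/s. With contact_N (N) it stops when the force on the tool has changed by that much, and returns True; else False.
- bot.move_joints(angles): joint-space move.
- bot.gripper_to(opening, f_grip=None): finger opening in m; f_grip is the grip in N (None keeps the last); returns when the fingers have stopped.
- bot.pause(seconds).
- bot.solve_ik(position, orientation): joint angles nearest the present ones, or None.
- bot.sense(): the state.
- optics.capture(name): name is "scene" or "side" or "wrist"; returns a dict with "pixels" (384x512x3 uint8, red, green, blue), "z_map" (384x512 float32, m along the optical axis (not along the pixel's ray), 0 where there is no reading), "fx", "fy", "cx", "cy" (pixels), "R" (3x3) and "t" (3): a world point X has camera coordinates R X + t. Camera axes: x right, y down, z forward; pixel columns grow to the right and rows downward; lengths in m; the calibration is good to about 2 mm. A picture is of the moment at which its call begins.
A pose or a line that the arm cannot do raises bot.IKError and nothing moves.
- bot.job_done(): hands the job in, once; it reports no verdict.
The state is a dict: "clock": time; "joint_positions": joint angles; "dq": joint speeds; "joint_efforts": joint torques, N m; "position": TCP position; "orientation": TCP orientation; "contact_force": force on the tool from outside, world axes, zero at the start; "ft_torque": the same for the moment, N m; "opening": finger opening in m.
Only numpy, scipy, OpenCV 4.12 (cv2) and the standard library are available. Lean on these libraries where they do the work, as an engineer would, in place of code of your own. Each camera call takes 0.05 s, during which the arm holds its last target.

TASK

First lift the loose cap out of the port of the inspection lamp and set it into the cap holder, fully home as it sat in the port. Then lift the two look-alike lens barrels out of their rack in turn and feel which is the heavier (that one has its glass in it); the lighter one must end up standing in a seat of the rack again. Finish holding the heavier barrel in the gripper, upright and still, centred over the open port with its lower end about 4 cm above the port's rim and touching nothing else; do not put it down or let go, and leave the other things on the bench where they are.

Things in the scene. Friction and masses are not known exactly. Their poses are not given: they have to be found in the camera images.
- rack: Grey block fixed to the bench, 85 x 180 x 20 mm (x, y, z), with two round blind seats in its top on its own y axis. Origin: centre of its underside, z up.
- seat_a (a point): Middle of the floor of one seat of the rack (47 mm from the rack's centre along its +y). Each seat is 46 mm wide and 12 mm deep with a small chamfer; its floor is 8 mm above the bench.
- seat_b (a point): The same for the other seat (47 mm along the rack's -y).
- barrel_1: One of two look-alike lens barrels: loose closed aluminium cylinder, 42 mm in diameter, 70 mm tall, standing in seat_a at the start (58 mm of it above the rack's top). Origin: centre of its lower end, z along the barrel (up). Either one of the two has its glass inside and weighs 0.55 to 0.61 kg in all, the other is empty, 0.15 to 0.21 kg: only the weight tells. Insides have under 1 mm of play.
- barrel_2: The other lens barrel, same shape and size, standing in seat_b at the start.
- lamp: Inspection lamp fixed to the bench: white round pedestal, foot 94 mm in diameter, neck 54 mm in diameter, 80 mm tall, with an upward-facing round port in its top. Origin: centre of its underside, z up.
- port (a point): Centre of the port at the height of its rim, 80 mm above the bench. The port is a recess 42 mm wide and 15 mm deep in a rim 54 mm across.
- cap: Loose black cap (60 g) that sits in the port: flange 56 mm in diameter and 6 mm thick, below it a spigot 34 mm in diameter and 8 mm long, above it an upright round grip 24 mm in diameter and 30 mm tall. Origin: on the axis at the underside of the flange, which rests on the rim; z up; so the grip reaches from 6 to 36 mm above the origin.
- cap_holder: Low grey ring-shaped holder fixed to the bench: foot 66 mm and rim 54 mm in diameter, 22 mm tall, with a round recess 42 mm wide and 18 mm deep, which takes the cap's spigot just as the port does. Origin: centre of its underside, z up.
- cap_seat (a point): Centre of the cap holder's recess at the height of its rim, 22 mm above the bench: where the cap's origin is when it is fully home.
- spot_plate: Bystander: loose white spot plate, 119 x 89 x 12 mm, lying on the bench. Origin: centre of its underside.
- mortar_bowl: Bystander: loose white mortar, 116 mm wide and 54 mm tall. Origin: centre of its underside.
- bottle_near: Bystander: loose small amber dropper bottle, 39 mm in diameter and 104 mm tall, upright. Origin: centre of its underside.
Mind the look-alikes: they are no part of the job. What is shaped like the barrel_1 but red is not meant.

How it is judged:
By the outcome, as a careful person would: the job done as asked, in the order asked, and still so for the second after the job is handed in, while the arm keeps its last pose, push and grip.
It also fails if it takes over 72 s, if anything falls off the work surface, if the arm or the gripper's body presses on something with over 40 N, if the wrist force passes 120 N, or if a joint passes its speed limit or range.

## Working session

There is one attempt and no reset: what is moved stays moved. The work goes in short steps, each a Python script; the robot and the scene stay as the last script left them, time stands still between calls to the robot, and variables do not carry over. Pictures are saved under pics/ and viewed, and the job is handed in when it is done.

```bash
mkdir -p pics
cat > h.py <<'E'
import numpy as np, cv2
from rig import bot, optics
def cap(name,fn):
    d=optics.capture(name); cv2.imwrite('pics/'+fn+'.png',cv2.cvtColor(d['pixels'],cv2.COLOR_RGB2BGR)); np.savez('pics/'+fn+'.npz',**d); return d
def world(d,u,v,z=None):
    z=d['z_map'][int(round(v)),int(round(u))] if z is None else z
    c=np.array([(u-d['cx'])/d['fx']*z,(v-d['cy'])/d['fy']*z,z]); return d['R'].T@(c-d['t'])
def onplane(d,u,v,h):
    r=d['R'].T@np.array([(u-d['cx'])/d['fx'],(v-d['cy'])/d['fy'],1]); o=-d['R'].T@d['t']
    return o+r*(h-o[2])/r[2]
def proj(d,X):
    c=d['R']@np.array(X)+d['t']; return d['fx']*c[0]/c[2]+d['cx'],d['fy']*c[1]/c[2]+d['cy']
E
python3 - <<'E'
from h import *
for n in ['scene','side','wrist']:
    d=cap(n,n+'0'); print(n,-d['R'].T@d['t'],d['R'][2],d['fx'])
s=bot.sense(); print(s)
a=[cv2.imread(f'pics/{n}0.png') for n in ['scene','side','wrist']]
E
```

```text
scene [ 0.07903738 -0.70463189  0.9390702 ] [ 0.37527852  0.61920481 -0.68974738] 397.0322302805
side [ 0.01476772 -0.77907651  0.8437254 ] [ 0.42120839  0.66863239 -0.61279215] 402.6328707744836
wrist [0.1444793  0.50924028 0.37304331] [ 0.24539931 -0.10661511 -0.96354159] 291.3418602085571
{'clock': 0.15, 'joint_positions': array([ 1.00970545e+00,  2.63428395e-01, -4.87395387e-02,  1.25935269e+00,
        6.40787775e-06,  1.41546998e+00]), 'dq': array([-0.00044108,  0.00015902,  0.00190125, -0.00025683, -0.00151938,
       -0.00018888]), 'joint_efforts': array([ 7.07277650e-05, -6.37827945e+01,  3.84648979e+01,  1.06122927e-02,
       -1.86025318e-04,  1.52010927e-05]), 'position': array([0.20715504, 0.48222132, 0.23094654]), 'orientation': array([[-9.18800865e-01,  3.94721189e-01, -3.90831435e-04],
       [ 3.94721365e-01,  9.18800671e-01, -6.09834999e-04],
       [ 1.18381388e-04, -7.14586442e-04, -9.99999738e-01]]), 'contact_force': array([ 0.02225852,  0.24832197, -0.28967121]), 'ft_torque': array([-0.03912228,  0.02560116,  0.04316206]), 'opening': 0.08557401065752368}
```

View pics/scene0.png

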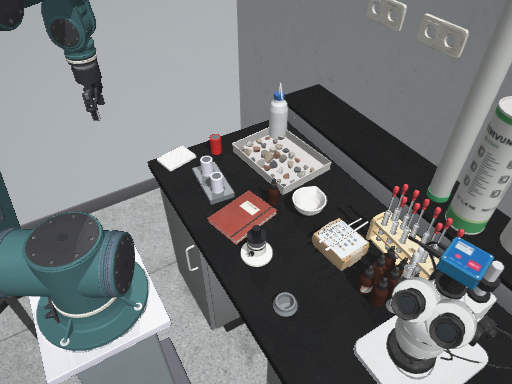

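View pics/side0.png

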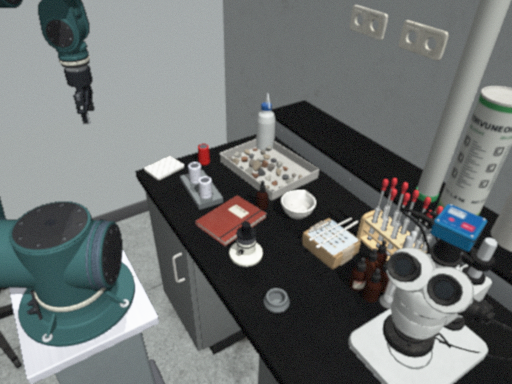

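View pics/wrist0.png

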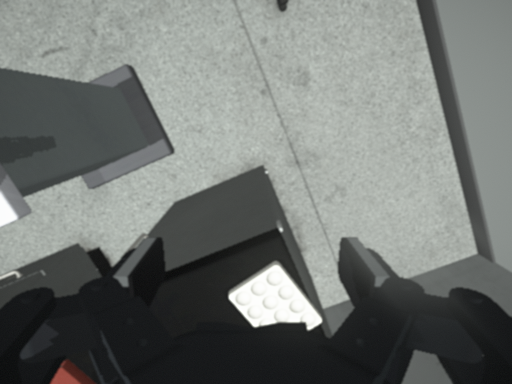

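The scene view shows the barrels in the grey rack at about (206,167) and (217,183). A red look-alike is at (215,145). The lamp with its cap is at (257,245), the cap holder at (286,303), a notebook at (243,216) and a bottle at (273,190). I'll enlarge the crops next.

Run:
```python
import cv2,numpy as np
for n in ['scene','side']:
    a=cv2.imread(f'pics/{n}0.png')
    x0,y0=(150,130)
    if n=='side': x0,y0=(135,135)
    c=a[y0:y0+195,x0:x0+195]
    c=cv2.resize(c,None,fx=3,fy=3,interpolation=cv2.INTER_CUBIC)
    for i in range(0,195,20):
        cv2.putText(c,str(x0+i),(i*3,10),0,.35,(0,255,255),1); cv2.putText(c,str(y0+i),(0,i*3+4),0,.35,(0,255,255),1)
    cv2.imwrite(f'pics/{n}0c.png',c)
```

```text
(no output)
```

View pics/scene0c.png

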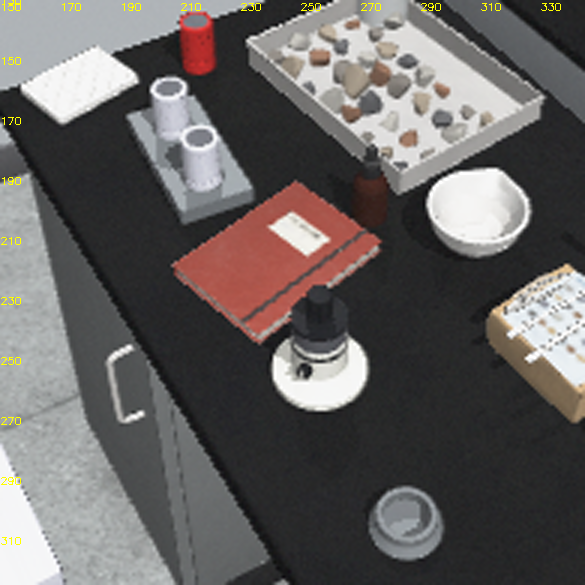

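View pics/side0c.png

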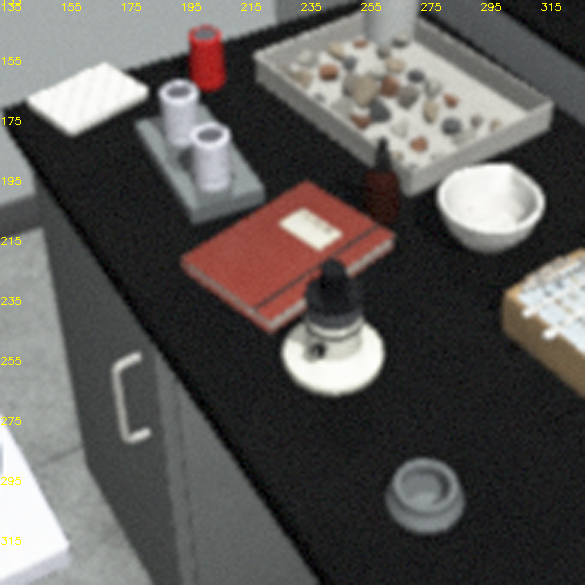

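Run:
```python
from h import *
S=dict(np.load('pics/scene0.npz'));D=dict(np.load('pics/side0.npz'))
P={'A':((206.5,160),(195,165.7),.078),'B':((217,175.7),(205.3,180.3),.078),'grip':((256.3,227.7),(246.3,224),.116),'hold':((285.3,300.7),(276.7,296),.022)}
for k,(a,b,h) in P.items():
    Ms=[];uv=[]
    for d,p in((S,a),(D,b)):
        K=np.array([[d['fx'],0,d['cx']],[0,d['fy'],d['cy']],[0,0,1]]); Ms.append(K@np.c_[d['R'],d['t']])
    X=cv2.triangulatePoints(Ms[0],Ms[1],np.array(a,float),np.array(b,float)); X=(X[:3]/X[3]).ravel()
    print(k,'tri',X.round(4),'planeS',onplane(S,*a,h).round(4),'planeD',onplane(D,*b,h).round(4),'depth',world(S,*a).round(4),world(D,*b).round(4))
for n,p in (('red',(215.5,136)),('bottle',(273,180)),('book',(243,216)),('lampfoot',(257,263)),('bowl',(309,205)),('rack L',(193,169)),('rack bot corner',(211,202)),('rack R',(234,192)),('tray',(284,192))): print(n,world(S,*p).round(3))
```

```text
A tri [0.4652 0.2652 0.0893] planeS [0.4709 0.2777 0.078 ] planeD [0.4715 0.2813 0.078 ] depth [0.4712 0.2786 0.0772] [0.4715 0.2814 0.078 ]
B tri [0.4677 0.196  0.0707] planeS [0.4653 0.1878 0.078 ] planeD [0.4627 0.1876 0.078 ] depth [0.4643 0.1855 0.0802] [0.4644 0.1912 0.0752]
grip tri [ 0.4445 -0.0948  0.1141] planeS [ 0.444  -0.0965  0.116 ] planeD [ 0.4429 -0.0963  0.116 ] depth [ 0.4433 -0.0976  0.1175] [ 0.4427 -0.0967  0.1164]
hold tri [ 0.4207 -0.2793  0.0258] planeS [ 0.4227 -0.2781  0.022 ] planeD [ 0.4219 -0.2765  0.022 ] depth [ 0.4294 -0.2698  0.0042] [ 0.4293 -0.2674  0.0071]
red [0.563 0.395 0.07 ]
bottle [0.597 0.057 0.1  ]
book [0.478 0.041 0.015]
lampfoot [ 0.425 -0.133  0.011]
bowl [ 0.686 -0.025  0.013]
rack L [0.434 0.323 0.021]
rack bot corner [0.42  0.151 0.012]
rack R [ 0.513  0.166 -0.001]
tray [0.652 0.07  0.01 ]
```

Run:
```python
from h import *
R0=np.array([[0,1,0],[1,0,0],[0,0,-1.]]).T.T
R0=np.column_stack([[0,1,0],[1,0,0],[0,0,-1.]]).astype(float)
for s in (1,-1):
    R=R0@np.diag([s,s,1]); 
    for p in ([.443,-.097,.26],[.43,-.27,.26],[.465,.19,.2],[.47,.28,.04],[.443,-.097,.2]):
        print(s,p,np.round(bot.solve_ik(p,R),2))
R=R0
bot.goto([.443,-.097,.27],R); cap('wrist','w1'); print(bot.sense()['clock'])
bot.goto([.43,-.21,.27],R); cap('wrist','w2'); print(bot.sense()['clock'],bot.sense()['position'])
a=np.hstack([cv2.imread('pics/w1.png'),cv2.imread('pics/w2.png')]); cv2.imwrite('pics/w12.png',cv2.resize(a,(800,300)))
```

```text
1 [0.443, -0.097, 0.26] [-0.4   0.13 -0.14  1.3   0.    1.18]
1 [0.43, -0.27, 0.26] [-0.72  0.23 -0.02  1.32  0.    0.85]
1 [0.465, 0.19, 0.2] [ 0.23  0.24 -0.17  1.16  0.    1.8 ]
1 [0.47, 0.28, 0.04] [ 0.39  0.43 -0.35  0.79  0.    1.96]
1 [0.443, -0.097, 0.2] [-0.4   0.15 -0.28  1.14  0.    1.18]
-1 [0.443, -0.097, 0.26] [-0.4   0.13 -0.14  1.3   0.   -1.97]
-1 [0.43, -0.27, 0.26] [-0.72  0.23 -0.02  1.32  0.   -2.29]
-1 [0.465, 0.19, 0.2] [ 0.23  0.24 -0.17  1.16  0.   -1.35]
-1 [0.47, 0.28, 0.04] [ 0.39  0.43 -0.35  0.79  0.   -1.18]
-1 [0.443, -0.097, 0.2] [-0.4   0.15 -0.28  1.14  0.   -1.97]
2.4417
3.0167 [ 0.43006055 -0.20957349  0.2699229 ]
```

View pics/w12.png

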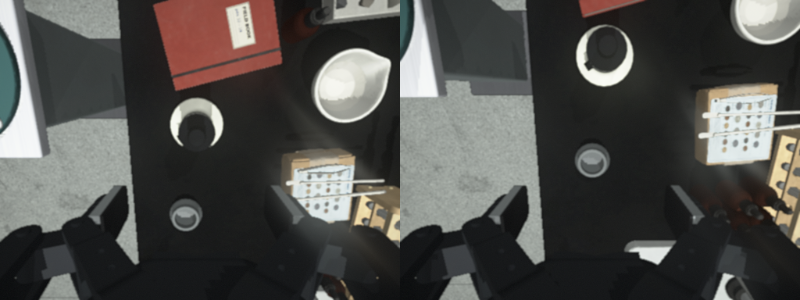

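Both wrist views show the lamp with its cap and the cap holder. I'll enlarge crops around each in both views.

Run:
```python
import cv2,numpy as np
def crop(n,x0,y0):
    c=cv2.imread(f'pics/{n}.png')[y0:y0+80,x0:x0+100]
    c=cv2.convertScaleAbs(c,alpha=2,beta=20)
    c=cv2.resize(c,(400,320)[0:2] if 0 else (400,320),interpolation=cv2.INTER_CUBIC)
    for i in range(0,100,10):
        cv2.putText(c,str(x0+i),(i*4,8),0,.3,(0,255,255),1); cv2.line(c,(i*4,9),(i*4,14),(0,255,255))
        if i<80: cv2.putText(c,str(y0+i),(0,i*4+3),0,.3,(0,255,255),1); cv2.line(c,(20,i*4),(26,i*4),(0,255,255))
    return c[:300]
# w1 pixel scale 1.28
o=np.vstack([np.hstack([crop('w1',202,115),crop('w2',212,35)]),np.hstack([crop('w1',190,235),crop('w2',200,170)])])
cv2.imwrite('pics/w12c.png',o)
```

```text
(no output)
```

View pics/w12c.png

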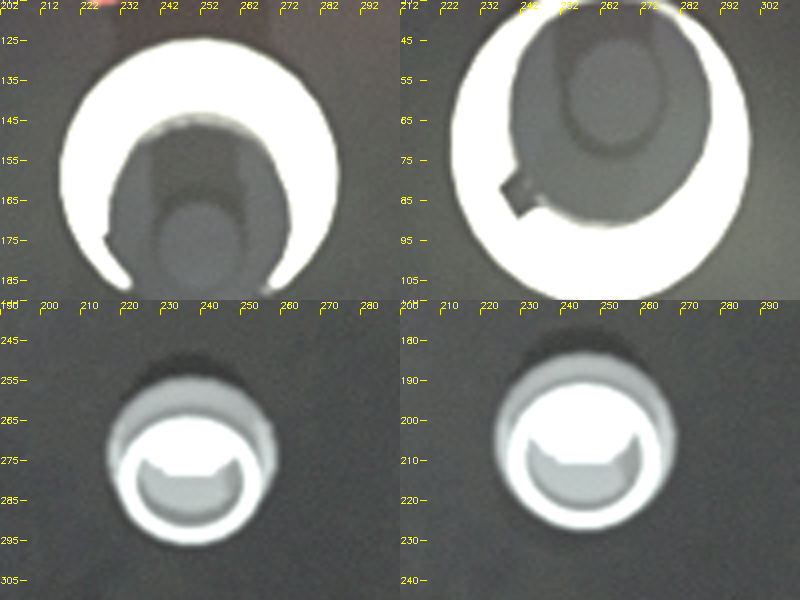

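```bash
cat >> h.py <<'E'
def tri(d1,p1,d2,p2):
    Ms=[np.array([[d['fx'],0,d['cx']],[0,d['fy'],d['cy']],[0,0,1]])@np.c_[d['R'],d['t']] for d in (d1,d2)]
    X=cv2.triangulatePoints(Ms[0],Ms[1],np.array(p1,float),np.array(p2,float)); return (X[:3]/X[3]).ravel()
def ld(n): return dict(np.load(f'pics/{n}.npz'))
RD=np.column_stack([[0,1,0],[1,0,0],[0,0,-1.]]).astype(float)
E
python3 - <<'E'
from h import *
a=ld('w1');b=ld('w2')
for p,q,h in (((252.5,176),(266.25,57.3),.116),((237.5,280),(246.1,209),.022)):
    print(tri(a,p,b,q).round(4),onplane(a,*p,h).round(4),onplane(b,*q,h).round(4),world(a,*p).round(4),world(b,*q).round(4))
# lamp foot circle w1
print('foot', onplane(a,202+200/4,115+178/4,.005), 'foot2',onplane(b,212+200/4,35+150/4,.005))
E
```

```text
[ 0.444  -0.094   0.1151] [ 0.4441 -0.0939  0.116 ] [ 0.4437 -0.0942  0.116 ] [ 0.4441 -0.094   0.1151] [ 0.4437 -0.0943  0.117 ]
[ 0.4222 -0.2759  0.0223] [ 0.4222 -0.2761  0.022 ] [ 0.4223 -0.276   0.022 ] [ 0.4213 -0.2875  0.0041] [ 0.4219 -0.2823  0.0036]
foot [ 0.44392052 -0.09464361  0.005     ] foot2 [ 0.44370801 -0.09431771  0.005     ]
```

Run:
```python
from h import *
def st(m): s=bot.sense(); print(m,round(s['clock'],2),s['position'].round(4),s['contact_force'].round(2),round(s['opening'],4))
bot.goto([.444,-.094,.15],RD); st('above')
print(bot.move_straight([.444,-.094,.0905],vel=.1,contact_N=10)); st('down')
bot.gripper_to(0.015,f_grip=30); st('grip')
print(bot.move_straight([.444,-.094,.15],vel=.12)); st('up')
bot.move_straight([.4222,-.2759,.11],vel=.2); bot.pause(.2);st('over')
cap('side','s1');cap('scene','s1b')
c=cv2.imread('pics/s1.png')[210:330,200:330]; e=cv2.imread('pics/s1b.png')[210:330,200:330]
cv2.imwrite('pics/s1c.png',cv2.resize(np.hstack([c,e]),None,fx=3,fy=3,interpolation=cv2.INTER_CUBIC))
```

```text
above 3.73 [ 0.4447 -0.0941  0.151 ] [0.19 0.07 0.62] 0.0851
False
down 4.47 [ 0.4444 -0.0945  0.0911] [ 1.48 -0.39  0.99] 0.0851
grip 5.05 [ 0.4441 -0.094   0.0907] [-0.78  1.26  5.99] 0.023
False
up 5.7 [ 0.4437 -0.0939  0.1494] [ 0.46 -0.2  -1.44] 0.0231
over 6.99 [ 0.4224 -0.2752  0.1102] [ 0.3  -0.23  0.03] 0.0228
```

View pics/s1c.png

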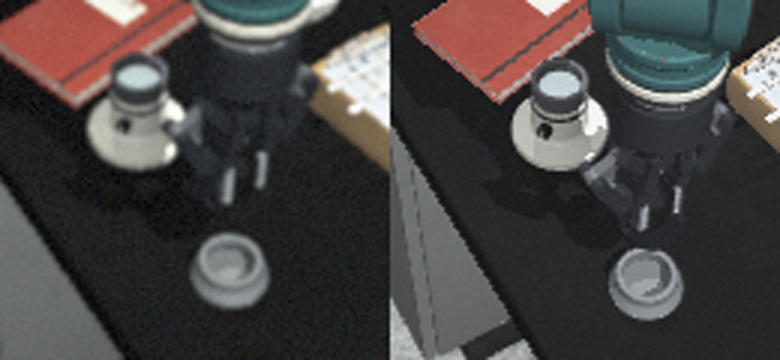

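Run:
```python
from h import *
cap('wrist','w3')
a=[cv2.imread('pics/s1.png')[250:300,240:310],cv2.imread('pics/s1b.png')[250:310,240:320]]
a=[cv2.resize(cv2.convertScaleAbs(x,alpha=3.5),(400,290),interpolation=cv2.INTER_CUBIC) for x in a]
w=cv2.resize(cv2.convertScaleAbs(cv2.imread('pics/w3.png')[190:384,130:400],alpha=2.5),(400,290))
cv2.imwrite('pics/s1d.png',np.vstack([np.hstack(a),np.hstack([w,w*0])]))
```

```text
(no output)
```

View pics/s1d.png

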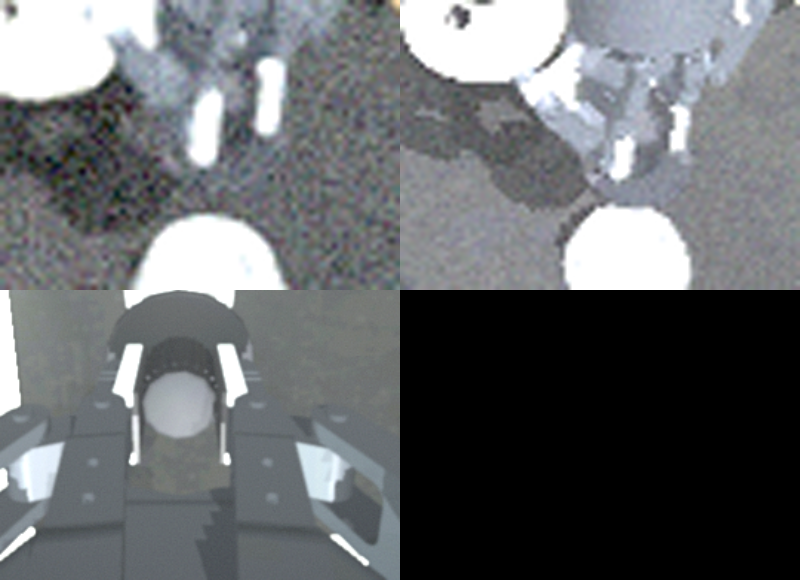

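Run:
```python
from h import *
d=ld('w3'); print('cap xy',onplane(d,250.3,266.9,.1357), 'depth',world(d,250,267))
def st(m): s=bot.sense(); print(m,round(s['clock'],2),s['position'].round(4),s['contact_force'].round(2),round(s['opening'],4))
print(bot.move_straight([.4222,-.2759,.038],vel=.1,contact_N=8)); st('near')
print(bot.move_straight([.4222,-.2759,.028],vel=.03,contact_N=6)); st('seat')
```

```text
cap xy [ 0.42160687 -0.27483868  0.1357    ] depth [ 0.42147003 -0.27526439  0.135051  ]
False
near 8.01 [ 0.4224 -0.2761  0.0384] [0.6  1.41 0.22] 0.0233
True
seat 8.3 [ 0.4226 -0.2763  0.032 ] [-1.21  0.88 -0.81] 0.0229
```

Run:
```python
from h import *
def st(m): s=bot.sense(); print(m,round(s['clock'],2),s['position'].round(4),s['contact_force'].round(2),round(s['opening'],4))
bot.gripper_to(0.085); bot.move_straight([.4222,-.2759,.11],vel=.15); st('up')
bot.goto([.425,-.25,.22],RD); cap('wrist','w4'); st('w4')
bot.goto([.465,.21,.27],RD); cap('wrist','w5')
bot.goto([.465,.12,.27],RD); cap('wrist','w6'); st('w6'); cap('side','s2')
def z(n,a): return cv2.convertScaleAbs(cv2.imread(f'pics/{n}.png'),alpha=a)
o=np.vstack([np.hstack([cv2.resize(z('w4',2),(400,300)),cv2.resize(z('s2',2)[270:330,240:320],(400,300))]),np.hstack([cv2.resize(z('w5',1),(400,300)),cv2.resize(z('w6',1),(400,300))])])
cv2.imwrite('pics/o4.png',o)
```

```text
up 9.59 [ 0.422  -0.2757  0.1094] [0.21 0.5  0.48] 0.085
w4 10.17 [ 0.4247 -0.2498  0.2188] [-0.7   0.65  0.27] 0.0851
w6 12.42 [0.4652 0.1195 0.2701] [-0.14 -0.12  0.4 ] 0.0853
```

View pics/o4.png

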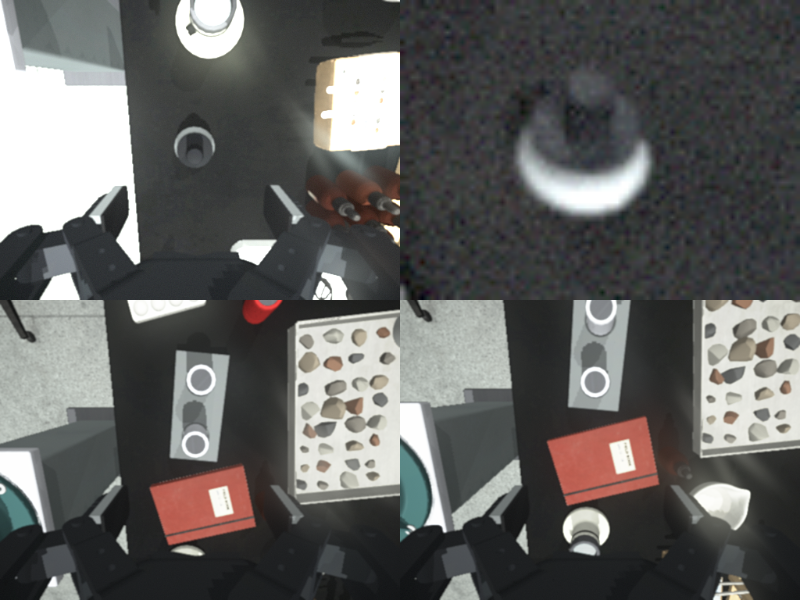

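The cap sits level in the holder (s2 crop, w4). In w5 and w6 the two white barrels stand in the rack, and the red look-alike is outside it at about w5 (336,12). I'll enlarge the rack.

Run:
```python
import cv2,numpy as np
def crop(n,x0,y0):
    c=cv2.imread(f'pics/{n}.png')[y0:y0+150,x0:x0+100]
    c=cv2.resize(c,(400,600),interpolation=cv2.INTER_CUBIC)
    for i in range(0,150,10):
        if i<100: cv2.putText(c,str(x0+i),(i*4,8),0,.3,(0,0,255),1); cv2.line(c,(i*4,9),(i*4,14),(0,255,255))
        cv2.putText(c,str(y0+i),(0,i*4+3),0,.3,(0,255,255),1); cv2.line(c,(20,i*4),(26,i*4),(0,255,255))
    return c
cv2.imwrite('pics/w56c.png',np.hstack([crop('w5',205,60),crop('w6',205,0)]))
```

```text
(no output)
```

View pics/w56c.png

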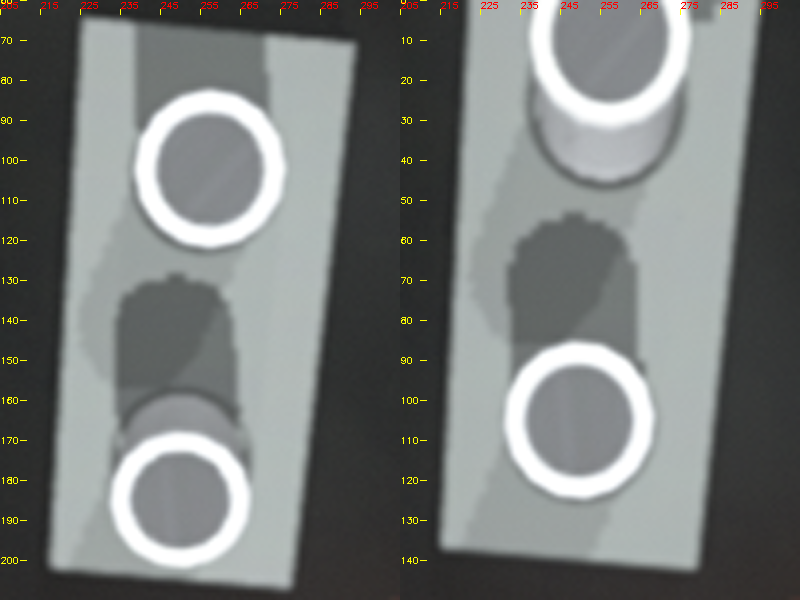

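Run:
```python
from h import *
a=ld('w5');b=ld('w6');h=.078
for p,q in (((257.5,102.25),(257.5,10.7)),((250,184.75),(249.75,105))):
    print(tri(a,p,b,q).round(4),onplane(a,*p,h).round(4),onplane(b,*q,h).round(4))
c=[(205+82/4,60+16/4),(205+356/4,60+43/4),(205+49/4,60+568/4),(205+293/4,60+588/4)]
C=np.array([onplane(a,*p,.02) for p in c]); print(C.round(4),C.mean(0))
v=C[0]+C[1]-C[2]-C[3]; print(np.degrees(np.arctan2(-v[0],v[1])), C.mean(0)[:2]+np.outer([.047,-.047],v[:2]/np.linalg.norm(v[:2])))
```

```text
[0.4719 0.2862 0.0723] [0.4719 0.2861 0.078 ] [0.4718 0.2845 0.078 ]
[0.4635 0.1928 0.0778] [0.4635 0.1928 0.078 ] [0.4635 0.1928 0.078 ]
[[0.433  0.3331 0.02  ]
 [0.5186 0.3252 0.02  ]
 [0.417  0.1531 0.02  ]
 [0.5032 0.1456 0.02  ]] [0.46793046 0.23926107 0.02      ]
-5.005436120769452 [[0.47203122 0.28608183]
 [0.46382969 0.19244031]]
```

```bash
cat >> h.py <<'E'
def st(m): s=bot.sense(); print(m,round(s['clock'],2),s['position'].round(4),s['contact_force'].round(2),round(s['opening'],4))
def weigh(n=12):
    f=[]; bot.pause(.25)
    for _ in range(n): bot.pause(.03); f.append(bot.sense()['contact_force'])
    f=np.array(f); return f.mean(0).round(2),f.std(0).round(2)
E
python3 - <<'E'
from h import *
B=[.4637,.1927]
bot.goto([*B,.115],RD); print('base',weigh()); st('above')
print(bot.move_straight([*B,.040],vel=.12,contact_N=10)); st('down')
bot.gripper_to(0.03,f_grip=60); st('grip')
print(bot.move_straight([*B,.115],vel=.1)); print('B',weigh()); st('up')
d=cap('wrist','w7'); cap('scene','s7')
cv2.imwrite('pics/o7.png',np.hstack([cv2.resize(cv2.imread('pics/w7.png'),(400,300)),cv2.resize(cv2.imread('pics/s7.png')[110:230,150:310],(400,300))]))
E
```

```text
base (array([-0.29,  0.03, -0.13]), array([0.37, 0.49, 0.57]))
above 13.83 [0.4637 0.1927 0.115 ] [-0.55 -0.07 -0.13] 0.0849
False
down 14.61 [0.464  0.1928 0.0405] [0.39 0.44 0.06] 0.0849
grip 15.09 [0.4637 0.1928 0.0405] [-1.86 -0.39  9.03] 0.0407
False
B (array([ 0.16,  0.11, -5.67]), array([0.36, 0.58, 0.49]))
up 16.64 [0.4637 0.1927 0.115 ] [ 0.27  0.27 -5.79] 0.0406
```

View pics/o7.png

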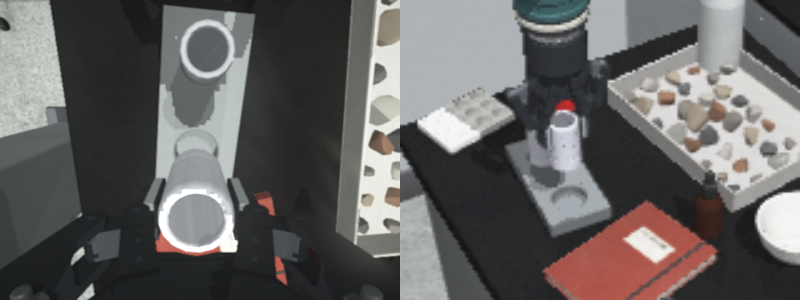

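Barrel_2, from seat_b, pulls about 5.5 N, so it looks heavy. I'll put it back and weigh the other one as asked.

Run:
```python
from h import *
B=[.4637,.1927]; A=[.472,.286]
print(bot.move_straight([*B,.050],vel=.1,contact_N=12)); st('near')
print(bot.move_straight([*B,.036],vel=.03,contact_N=8)); st('seat')
bot.gripper_to(0.085); bot.move_straight([*B,.115],vel=.15); st('up')
bot.move_straight([*A,.115],vel=.2); print('base',weigh())
print(bot.move_straight([*A,.040],vel=.12,contact_N=10)); st('down')
bot.gripper_to(0.03,f_grip=40); st('grip')
print(bot.move_straight([*A,.115],vel=.1)); print('A',weigh()); st('up')
cap('wrist','w8'); cap('scene','s8')
cv2.imwrite('pics/o8.png',np.hstack([cv2.resize(cv2.imread('pics/w8.png'),(400,300)),cv2.resize(cv2.imread('pics/s8.png')[110:230,150:310],(400,300))]))
```

```text
False
near 17.54 [0.464  0.1928 0.0504] [ 0.38 -0.47 -6.22] 0.0407
True
seat 17.93 [0.4638 0.1927 0.0399] [ 0.57  0.39 -4.16] 0.0406
up 19.08 [0.4634 0.1926 0.1144] [-0.22  0.09 -0.18] 0.0852
base (array([ 0.05,  0.12, -0.  ]), array([0.47, 0.3 , 0.36]))
False
down 21.12 [0.4723 0.2862 0.0406] [-0.2   0.22  0.56] 0.0853
grip 21.6 [0.4722 0.2861 0.0406] [-1.47 -0.09  6.2 ] 0.0409
False
A (array([ 0.08, -0.01, -2.14]), array([0.51, 0.4 , 0.61]))
up 23.15 [0.472 0.286 0.115] [-0.63  0.44 -1.54] 0.0412
```

View pics/o8.png

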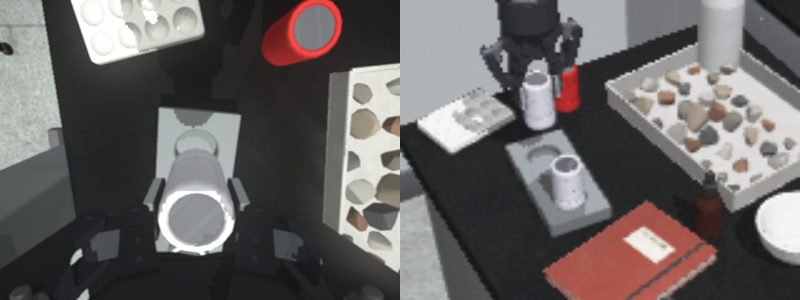

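Barrel_1 reads about 2.1 N, so it is the lighter one. It goes back into seat_a, then I take barrel_2.

Run:
```python
from h import *
B=[.4637,.1927]; A=[.472,.286]; P=[.444,-.094]
print(bot.move_straight([*A,.050],vel=.1,contact_N=12)); st('near')
print(bot.move_straight([*A,.036],vel=.03,contact_N=6)); st('seat')
bot.gripper_to(0.085); bot.move_straight([*A,.115],vel=.15); st('up')
bot.move_straight([*B,.115],vel=.2); cap('wrist','w9'); cap('scene','s9')
print(bot.move_straight([*B,.040],vel=.12,contact_N=10)); st('down')
bot.gripper_to(0.03,f_grip=60); st('grip')
bot.move_straight([*B,.20],vel=.12); print('B',weigh())
bot.move_straight([.444,-.02,.20],vel=.2); bot.pause(.3); cap('wrist','w10'); st('x')
bot.move_straight([*P,.20],vel=.15); bot.pause(.3); cap('wrist','w11'); cap('side','s11'); cap('scene','s11b'); st('over')
r=lambda n:cv2.resize(cv2.imread(f'pics/{n}.png'),(400,300))
c=lambda n,x,y:cv2.resize(cv2.imread(f'pics/{n}.png')[y:y+120,x:x+160],(400,300))
cv2.imwrite('pics/o11.png',np.vstack([np.hstack([r('w9'),c('s9',150,110)]),np.hstack([r('w11'),c('s11',180,150)])]))
```

```text
False
near 24.05 [0.4723 0.2861 0.0505] [-0.29  0.47 -2.16] 0.041
True
seat 24.43 [0.4721 0.2861 0.0402] [-0.37  0.61  2.67] 0.0413
up 25.59 [0.4717 0.2859 0.1143] [-0.06 -0.53 -0.7 ] 0.0851
False
down 27.08 [0.464  0.193  0.0404] [-0.31 -0.24  0.54] 0.0849
grip 27.57 [0.4638 0.1928 0.0406] [-2.97 -0.63  7.95] 0.0406
B (array([-0.06, -0.03, -5.72]), array([0.34, 0.54, 0.48]))
x 31.27 [ 0.444  -0.0197  0.2   ] [-0.3   0.06 -5.77] 0.0402
over 32.36 [ 0.444  -0.0938  0.2   ] [ 0.32  0.69 -5.81] 0.0401
```

View pics/o11.png

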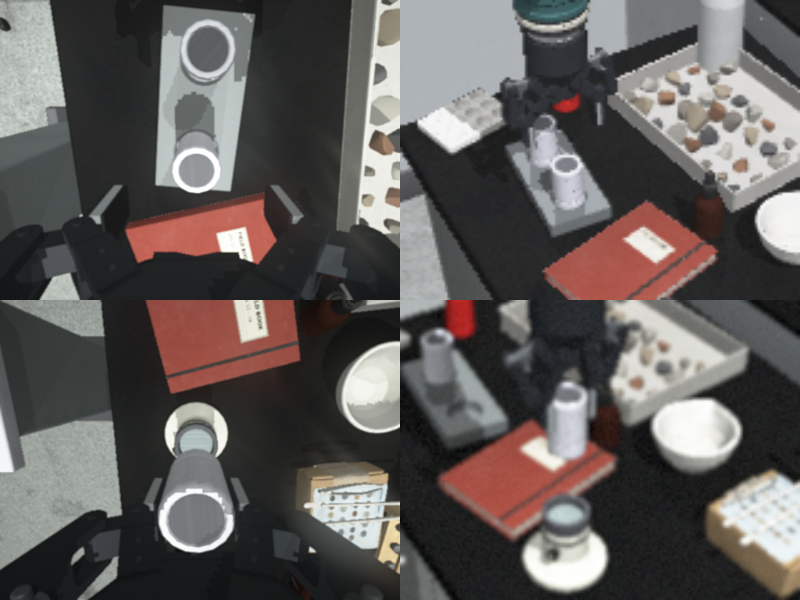

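View pics/w10.png

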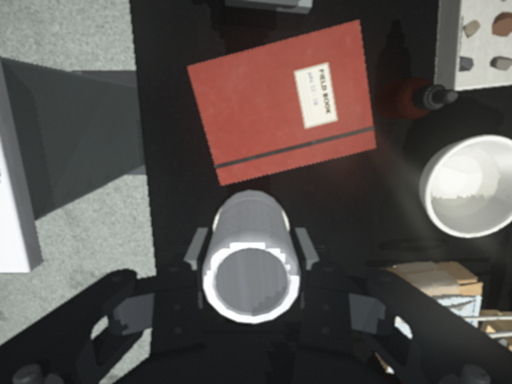

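Barrel_1 is standing in seat_a and barrel_2 is held upright. I'll measure the open port (w4) and the barrel's top rim and lower end (w11) in enlarged crops.

Run:
```python
import cv2,numpy as np
def crop(n,x0,y0,al=1):
    c=cv2.convertScaleAbs(cv2.imread(f'pics/{n}.png')[y0:y0+150,x0:x0+100],alpha=al)
    h=c.shape[0]; c=cv2.resize(c,(400,h*4),interpolation=cv2.INTER_CUBIC)
    for i in range(0,h,10):
        if i<100: cv2.putText(c,str(x0+i),(i*4,8),0,.3,(0,0,255),1); cv2.line(c,(i*4,9),(i*4,14),(0,0,255))
        cv2.putText(c,str(y0+i),(0,i*4+3),0,.3,(0,0,255),1); cv2.line(c,(20,i*4),(26,i*4),(0,0,255))
    o=np.zeros((600,400,3),np.uint8); o[:c.shape[0]]=c; return o
cv2.imwrite('pics/c11.png',np.hstack([crop('w4',218,0,.7),crop('w11',200,180)]))
```

```text
(no output)
```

View pics/c11.png

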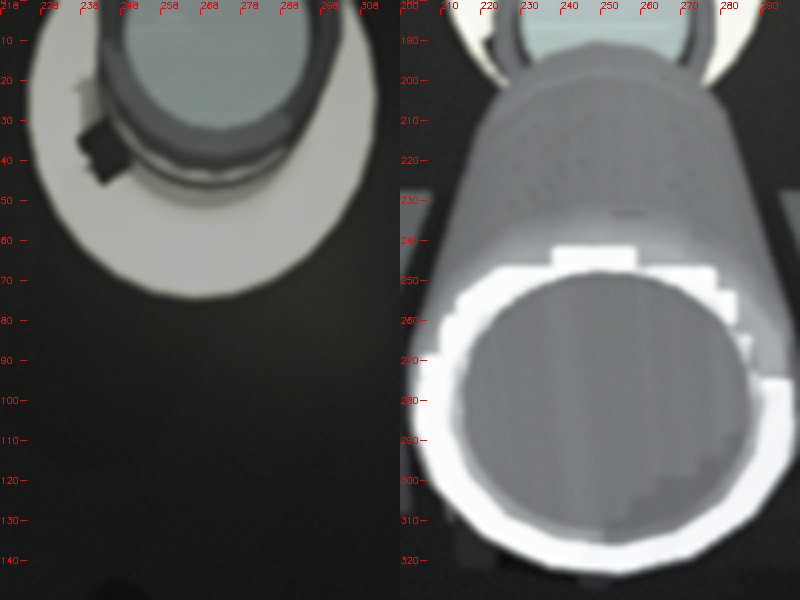

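Run:
```python
from h import *
d=ld('w11'); print(proj(d,[.444,-.0938,.2375]),'barrel at',onplane(d,251.2,282,.2375),world(d,251,282))
t=np.linspace(0,2*np.pi,120)
def ov(n,circs,x0,y0,w=100,h=75):
    d=ld(n); im=cv2.cvtColor(d['pixels'],cv2.COLOR_RGB2BGR)[y0:y0+h,x0:x0+w]; s=400/w
    im=cv2.resize(im,(400,300),interpolation=cv2.INTER_CUBIC)
    for (x,y,z,r,c) in circs:
        p=np.array([proj(d,[x+r*np.cos(a),y+r*np.sin(a),z]) for a in t]); p=((p-[x0,y0]+.5)*s).astype(int)
        cv2.polylines(im,[p.reshape(-1,1,2)],True,c,1)
    return im
P=(.444,-.094)
L=[(*P,.08,.027,(0,0,255)),(*P,.08,.021,(0,255,0)),(*P,.0,.047,(255,0,0))]
Bq=[(*P,.2375,.021,(0,0,255)),(*P,.1675,.021,(0,255,0))]
o=np.vstack([np.hstack([ov('w6',L,180,240),ov('w4',L,218,0)]),np.hstack([ov('w11',L+Bq,160,120,240,180),ov('s9',L,215,210)])])
cv2.imwrite('pics/ov.png',o)
```

```text
(np.float64(251.97484146057832), np.float64(284.1221107653542)) barrel at [ 0.44368214 -0.0928141   0.2375    ] [ 0.44359815 -0.09430332  0.23518781]
```

View pics/ov.png

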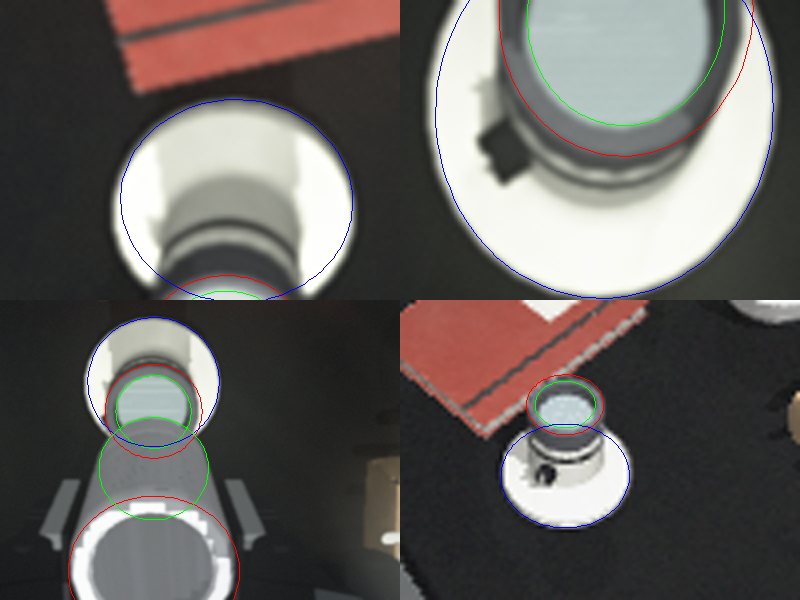

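The overlays agree within about 1 mm for both the port and the barrel. I'll lower to put the barrel's lower end at z = 0.12 and check again.

Run:
```python
from h import *
P=(.4437,-.0943)
print(bot.move_straight([*P,.1525],vel=.06,contact_N=15)); print(weigh()); st('final'); print(np.abs(bot.sense()['dq']).max(), bot.sense()['orientation'].round(3).tolist())
cap('scene','f1');cap('side','f2');cap('wrist','f3')
t=np.linspace(0,2*np.pi,120)
def ov(n,circs,x0,y0,w=100,h=75):
    d=ld(n); im=cv2.cvtColor(d['pixels'],cv2.COLOR_RGB2BGR)[y0:y0+h,x0:x0+w]; s=400/w
    im=cv2.resize(im,(400,300),interpolation=cv2.INTER_CUBIC)
    for (x,y,z,r,c) in circs:
        p=np.array([proj(d,[x+r*np.cos(a),y+r*np.sin(a),z]) for a in t]); p=((p-[x0,y0]+.5)*s).astype(int)
        cv2.polylines(im,[p.reshape(-1,1,2)],True,c,1)
    return im
C=[(*P,.08,.027,(0,0,255)),(*P,.12,.021,(0,255,0)),(*P,.19,.021,(255,0,0))]
o=np.vstack([np.hstack([ov('f1',C,210,190),ov('f2',C,200,190)]),np.hstack([ov('f3',C,160,150,240,180),ov('f1',[],150,120,250,188)])])
cv2.imwrite('pics/fin.png',o)
```

```text
False
(array([-0.11, -0.13, -5.48]), array([0.49, 0.41, 0.52]))
final 33.95 [ 0.4437 -0.0943  0.1525] [-0.11 -0.37 -4.64] 0.0408
0.00183545120884172 [[-0.0, 1.0, -0.001], [1.0, 0.0, -0.0], [-0.0, -0.001, -1.0]]
```

View pics/fin.png

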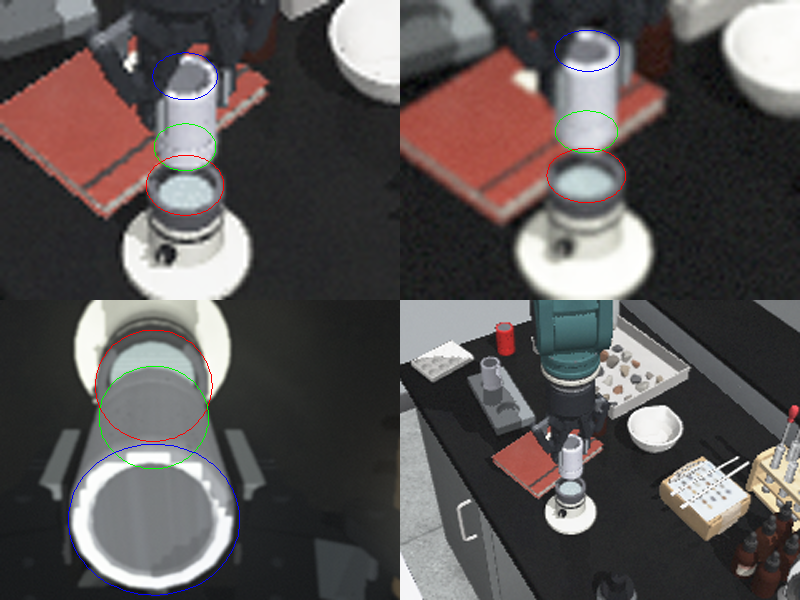

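The final views show barrel_2 upright over the port. The predicted circles match its top, its lower end and the port rim to about 1–2 px. Barrel_1 stands in seat_a, and the red look-alike and the bystanders have not moved.

Run:
```python
from h import *
bot.job_done(); st('done')
```

```text
the job is handed in; nothing more can be done
the job is handed in; nothing more can be done
```

The job is done and handed in at about 34 s of robot time. The heavier barrel is held over the open port.

- **Cap:** I lifted it out of the port and set it into the cap holder. It made contact within about 1 mm of the expected fully-home height, and the camera showed it level.
- **Weighing:** barrel_2, from seat_b, pulled about 5.5 N, so it has the glass in it. barrel_1, from seat_a, pulled about 2.1 N, and it is standing in seat_a again.
- **Final pose:** barrel_2 is gripped at 60 N, upright and still, centred over the port. Its lower end is at about z = 0.12, 4 cm above the rim.
- **Last checks:** The scene, side and wrist views agreed with this to about 1–2 px. The force reading was only the barrel's own weight, so it touches nothing.
- **Disagreements:**
  - The fixed cameras put the cap and holder about 2 mm from where the wrist camera did; I used the wrist values.
  - The first triangulation of barrel heights from the two fixed cameras was 7–11 mm off, and one wrist triangulation of barrel_1 was about 6 mm low because its rim was cut off in one view. Neither was used.

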